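# Hold the viewing-box door at its index with the lift pin

## Task

Take the blue-handled lift pin from its cradle and pass its steel end through the yellow eye on the closed door of the viewing box. Then raise the door with the pin until the black pointer on its left edge lines up with the red index on the quadrant, and finish while still holding it there, steady, with the gripper on the pin. Touch the door only with the pin and leave the other things on the bench where they are.

Things in the scene. Friction and masses are not known exactly. Their poses are not given: they have to be found in the camera images.
- pin_grip (a point): Lift pin (149 mm, 60 g): centre of its blue round handle, 16 mm thick, 80 mm long, on the pin axis. Own y is the axis; +y points to the tip: 22 mm collar at y +36 to +40 mm, then steel shaft 8 mm thick to +105 mm. Lies level in a cradle, axis 45 mm above the bench, on 8 mm wide V rests at y -38 and +70 mm, free between them down to the 6 mm base plate. It lifts straight out.
- pin_tip (a point): The rounded end of the steel shaft, on the axis, 105 mm along +y from pin_grip; same axes as pin_grip
- door_eye (a point): Centre of the yellow eye at the door's front right corner (robot side, negative y), 90 mm up when closed. Ring 26 mm across, 10 mm thick, 16 mm hole along own y (level, parallel to the hinge); the pin enters from the free right side, towards +y. Hole centre is 16 mm ahead of the door's front edge, free beyond: tip 20 to 40 mm past the eye is ample. Turns with the door: x points from eye to hinge.
- door_hinge (a point): Point on the hinge axis (door's rear edge) in line with the eye, 164 mm from it along own x; axes as door_eye. The box below is 150 deep, 200 wide, 85 mm high, fixed; the door (about 0.14 kg, clear window in an aluminium frame 8 mm thick) lies on it and swings up about this level axis
- door (a joint): Angle of the door, rad: 0 closed (level), grows as its front edge rises, at most 1.4. The door swings freely and falls shut by its weight when let go; the pin, once lifting, bears on the top of the hole, up to 4 mm above its centre
- door_pointer (a point): Front end of the black pointer on the door's left edge, 104.5 mm from the hinge axis; it moves with the door
- index (a joint): Angle of the red index clip on the quadrant, rad, in the same sense and from the same zero as the door: the door is at the mark when joint door equals joint index. It stays put; between 0.4 and 0.85
- index_tip (a point): Front part of the red index clip's blade, 102 mm from the hinge axis, beside the path of the black pointer, 7.5 mm to its left; its x axis points to the hinge, so the pointer lines up when both lie on one line through the hinge, seen from the side
- box: Grey open viewing box that carries door and quadrant (an aluminium arc, 115 mm radius, on its left side, up to 0.2 m above the bench), origin at the centre of its underside, x away from its front; fixed
- cradle: Black cradle for the pin, base 50 x 135 x 6 mm, fixed; origin under the pin's collar, axes as the pin's at the start
- bin: Blue parts bin, 68 x 96 x 47 mm, a bystander; origin at the centre of its underside
- master: Stepped steel setting master, 30 mm across, 43 mm high, a bystander; origin under its centre
- dish: Glass dish with caps, 64 mm across, 15 mm high, a bystander; origin under its centre
- tape: Roll of tape, 66 mm across, 18 mm high, a bystander; origin under its centre
Not all that is in view belongs to the job. What is meant by the part that bears pin_grip is not white, and is the larger of those in its own colour.

How it is judged:
On the way, in this order (a step that is already met when the one before it is completed fails the run):
1. the pin's steel end is through the eye of the closed door (y of pin_tip in the frame of door_eye between 0.008 and 0.06 m and x of pin_tip in the frame of door_eye between -0.013 and 0.013 m and z of pin_tip in the frame of door_eye between -0.013 and 0.013 m and angle between the y axis of pin_grip and the y axis of door_eye, either way round below 0.25 rad and value of joint door below 0.12 rad), for 0.1 s.
2. the door is raised to the red index, on the pin (angle between the x axis of door_eye and the x axis of index_tip, either way round below 0.08 rad and contact force between pin and door above 0.15 N), for 0.1 s.
At the end, for the whole second after the job is handed in: Door still (under 0.1 rad/s), within 0.08 rad of the red index, carried by the pin: tip 8 to 60 mm past the eye centre and within 13 mm of its axis in x and z, pin within 0.25 rad of the eye axis and pressing on the door, gripped by the fingers, handle over 110 mm above the bench (all of step 2 and y of pin_tip in the frame of door_eye between 0.008 and 0.06 m and x of pin_tip in the frame of door_eye between -0.013 and 0.013 m and z of pin_tip in the frame of door_eye between -0.013 and 0.013 m and angle between the y axis of pin_grip and the y axis of door_eye, either way round below 0.25 rad and velocity of joint door between -0.1 and 0.1 rad/s and contact force between the fingers and pin above 1 N and height (world z) of pin_grip above 0.11 m); the arm keeps its last pose, push and grip.
It fails at once if the gripper or arm touches the door (contact force between any of the fingers, the arm and door above 1.5 N).
It fails at once if a bystander is moved more than 20 mm (distance of any of bin, master, dish, tape from where it was at the start of the episode above 0.02 m).
It fails at once if the red index is shifted by more than 6 mm (distance of index_tip from where it was at the start of the episode above 0.006 m).
It also fails if it takes over 45 s, if anything falls off the work surface, if the arm or the gripper's body presses on something with over 40 N, if the wrist force passes 120 N, or if a joint passes its speed limit or range.

## Robot

A 6-joint arm with a two-finger parallel gripper is mounted at the origin on a cart in front of the work surface, level with it; the furniture and walls round the work are solid. World frame = base frame: x ahead of the robot, y to its left, z up, the work surface at z = 0. Lengths are in m, angles in rad, forces in N, time in s.
With the tool pointing down it reaches from about 0.35 to 0.775 m from the base axis. Payload 7.3 kg.
Tool frame: the origin (TCP) lies between the finger pads; the fingertips stand 25 mm ahead of it and the grasp point (between the pads) lies 6 mm ahead of it (manip.nose_length is the distance from the TCP to the fingertips, in m); z points along the fingers, y is the direction in which the jaws open and shut (so a half turn about z gives the same grasp; the last joint's range is limited). The gripper opens to 92 mm and grips with 3 to 60 N. Pads are 19 mm wide; open, the fingers measure 130 mm over their backs; the gripper's body (75 mm by 190 mm) begins 47 mm behind the grasp point.
Start: joints at [1.04, 0.342, 1.524, -0, 1.275, -0.146], TCP at [0.197, 0.487, 0.252] pointing down, gripper open.
Joint ranges: [-2.53, 2.53], [-0.77, 2.02], [0.04, 2.7], [-1, 4.14], [0.28, 2.66], [-3.11, 3.11]. Speed limits (rad/s): [2.57, 2.57, 3.14, 3.14, 3.14, 3.14].

## Interface

Orientations are given as a rotation vector (axis times angle).
In Python, from plant import manip gives the robot as it stands. The module is installed in compiled form; this text tells all that it offers.
- The arm moves only by the tool step_arm, never from a script. Its argument "deltas" is a list of rows, each a list of 7 numbers: the shift along the world's x, y, z as a fraction of full scale, then the turn, a rotation vector about the world's x, y, z as a fraction of full scale, then the finger opening in mm, from 0 to 91.8. In form: [[tx, ty, tz, rx, ry, rz, grip], ...]. A call has 1 to 20 rows; each row is the pose to reach, as a shift and turn from the pose measured when the call began; what a row does not reach only later rows make up. Full scale, the value 1, is 0.5 m for a shift and pi/2 rad for a turn. A row lasts 1/8 s, in which the tool goes at most 62.5 mm and 10.7 degrees, less where a joint would pass 70% of its speed; a pose out of reach is approached as far as the arm can. A call with a number of a shift or a turn outside -1 to 1 is refused whole. A call with a gripper value outside its range is refused whole. The fingers move at their own pace and stop on an object; "newtons" is the grip in N (left out, the last holds). Time passes only in rows, so rows that repeat a pose let the fingers close. It gives the time, the measured TCP pose, the force and the opening at its end, in the units of the state.
- manip.get_obs(): the state, without advancing time (a new reading comes with each control period).
- manip.get_image(name): name is "side" or "top" or "wrist"; returns a dict with "image" (480x640x3 uint8, blue, green, red), "intrinsics" (3x3 intrinsics, pixels), "xyz" and "rotation" of the camera in the world. Camera axes: x right, y down, z forward; pixel columns grow to the right and rows downward; lengths in m; the calibration is good to about 2 mm. A picture is of the moment at which its call begins. There is no depth.
- manip.sign_off(): hands the job in, once; it reports no verdict.
The state is a dict: "time": time; "joints": joint angles; "qvel": joint speeds; "effort": joint torques, N m; "tool_pos": TCP position; "tcp_rot": TCP orientation; "ft_force": force on the tool from outside, world axes, zero at the start; "moment": the same for the moment, N m; "width": opening from 0.0 (shut) to 1.0 (fully open).
Only numpy, scipy, OpenCV 4.12 (cv2) and the standard library are available. Lean on these libraries where they do the work, as an engineer would, in place of code of your own. Each camera call takes 0.05 s, during which the arm holds its last target.

## Working session

There is one attempt and no reset: what is moved stays moved. The work goes in short steps, Python scripts to look and compute and a tool call to move; the robot and the scene stay as the last step left them, time stands still between calls to the robot, and variables do not carry over. Pictures are saved under pics/ and viewed, and the job is handed in when it is done.

Besides the shell and the picture viewer there is one more tool, called in YAML: its name, and indented under it one key for each argument. step_arm: Moves the arm, as the interface text tells. Shift numbers are shares of 0.5 m and turn numbers shares of pi/2 rad, none past 1 either way. Its arguments: {"type":"object","properties":{"deltas":{"type":"array","items":{"type":"array","items":{"type":"number"}}},"newtons":{"type":"number"}},"required":["deltas"]}

```bash
mkdir -p pics; cat > h.py <<'E'
import numpy as np, cv2
from plant import manip
def shot(n,f):
    d=manip.get_image(n); cv2.imwrite('pics/'+f+'.png',d['image']); np.savez('pics/'+f+'.npz',**{k:np.array(v) for k,v in d.items()}); return d
def load(f): return dict(np.load('pics/'+f+'.npz'))
def ray(d,u,v):
    r=np.array(d['rotation']); 
    if r.shape!=(3,3): r=cv2.Rodrigues(r.astype(float))[0]
    k=np.linalg.inv(d['intrinsics'])@np.array([u,v,1.]); w=r@k
    return np.array(d['xyz'],float),w/np.linalg.norm(w)
def plane(d,u,v,z):
    o,w=ray(d,u,v); return o+w*(z-o[2])/w[2]
def tri(d1,p1,d2,p2):
    o1,w1=ray(d1,*p1);o2,w2=ray(d2,*p2)
    s=np.linalg.lstsq(np.c_[w1,-w2],o2-o1,rcond=None)[0]
    a=o1+s[0]*w1;b=o2+s[1]*w2
    return (a+b)/2,np.linalg.norm(a-b)
def proj(d,P):
    r=np.array(d['rotation'])
    if r.shape!=(3,3): r=cv2.Rodrigues(r.astype(float))[0]
    c=r.T@(np.array(P)-d['xyz']); q=d['intrinsics']@c; return q[:2]/q[2]
E
python3 - <<'E'
from h import *
print(manip.get_obs(), manip.nose_length)
for n in ['side','top','wrist']:
    d=shot(n,n+'0'); print(n,d['xyz'],d['rotation'],d['intrinsics'])
E
```

```text
{'time': 0.0, 'joints': array([ 1.04001437e+00,  3.42724997e-01,  1.52500334e+00, -4.48926138e-05,
        1.27536556e+00, -1.46019279e-01]), 'qvel': array([ 0.00250207,  0.00103809,  0.00116322, -0.00084325,  0.00149019,
       -0.00031108]), 'effort': array([-2.85926275e-03, -4.31247926e+01, -2.44216686e+01,  7.15565588e-02,
        5.60635119e-02, -8.05977766e-05]), 'tool_pos': array([0.19687175, 0.48630591, 0.25104851]), 'tcp_rot': array([-6.00554690e-01, -3.08318937e+00,  2.24647200e-03]), 'ft_force': array([-0.79653264, -0.4826299 , -0.06637588]), 'moment': array([-0.00298104, -0.0227678 ,  0.02003451]), 'width': 0.9984762093159665} 0.025
side [0.65223816 1.04974961 1.19225493] [-0.1663075  -2.87619029  1.11020994] [[477.16239368   0.         321.74946729]
 [  0.         477.16239368 229.39832628]
 [  0.           0.           1.        ]]
top [0.3000828  0.04510593 1.24094982] [-2.12109999  2.08619517 -0.23413642] [[498.18992926   0.         316.28263873]
 [  0.         498.18992926 243.12599927]
 [  0.           0.           1.        ]]
wrist [0.12834307 0.51426626 0.38451094] [2.40613538 1.62186771 0.22417254] [[373.43443736   0.         316.88111206]
 [  0.         373.43443736 243.14217174]
 [  0.           0.           1.        ]]
```

View pics/side0.png

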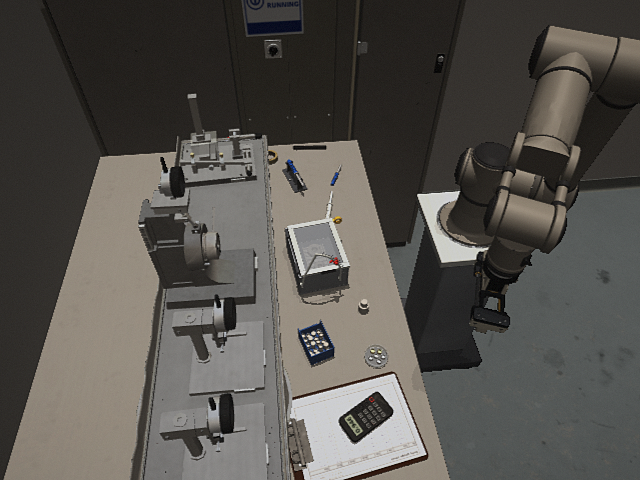

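View pics/top0.png

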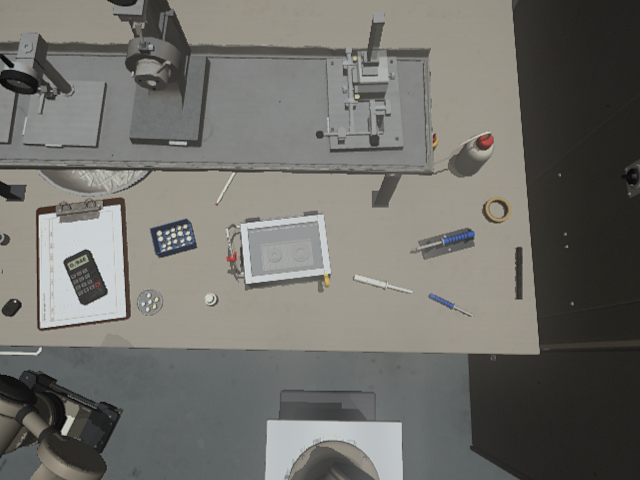

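View pics/wrist0.png

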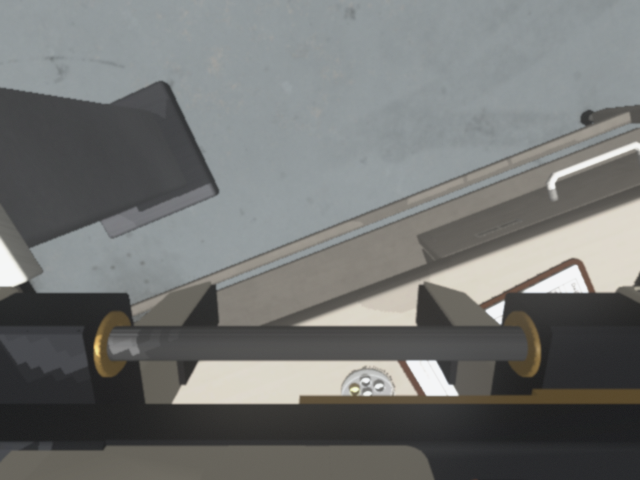

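Top view: three candidates are the blue-handled tool in a dark cradle at about (447,241), a small blue-handled tool lying loose at (450,304), and a white one at (382,285). The description fits the first: blue, the larger of the two blue ones, and in a black cradle. I'll confirm it in an enlarged crop.

```bash
python3 - <<'E'
import cv2,numpy as np
a=cv2.imread('pics/top0.png'); s=cv2.imread('pics/side0.png')
cv2.imwrite('pics/c1.png',cv2.resize(a[200:330,340:500],None,fx=5,fy=4.6,interpolation=cv2.INTER_CUBIC)[:598])
cv2.imwrite('pics/c2.png',cv2.resize(a[200:300,215:345],None,fx=6,fy=6,interpolation=cv2.INTER_CUBIC))
cv2.imwrite('pics/c3.png',cv2.resize(s[140:300,260:380],None,fx=3.7,fy=3.7,interpolation=cv2.INTER_CUBIC))
E
```

```text
(no output)
```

View pics/c1.png

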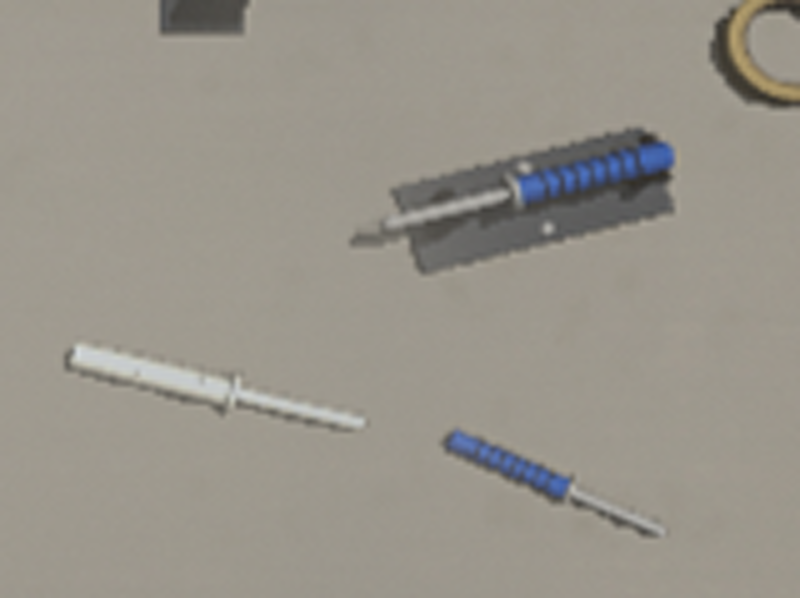

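View pics/c2.png

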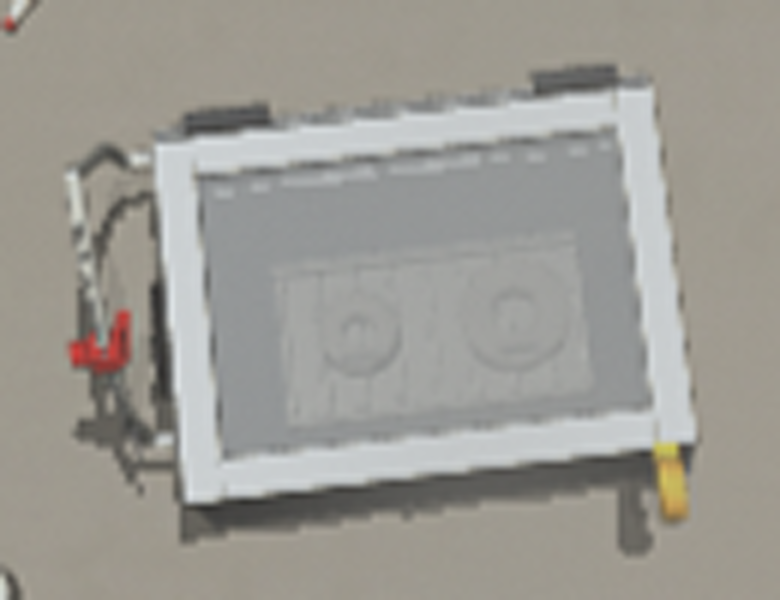

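View pics/c3.png

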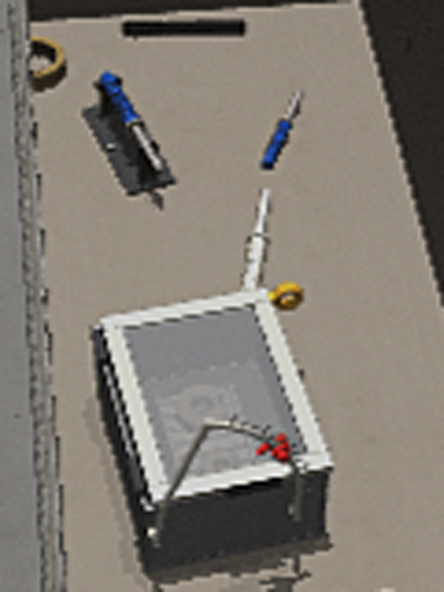

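Confirmed: the first candidate is in a dark V cradle, with a collar, its shaft pointing left and down in the image, and a longer handle than the loose blue tool. The yellow eye is at about (327,281) in the top view. Next I'll measure.

```bash
python3 - <<'E'
from h import *
t=load('top0'); s=load('side0')
def comps(d,lo,hi,box):
    h=cv2.cvtColor(d['image'],cv2.COLOR_BGR2HSV); m=cv2.inRange(h,np.array(lo),np.array(hi))
    x0,y0,x1,y1=box; z=np.zeros_like(m); z[y0:y1,x0:x1]=m[y0:y1,x0:x1]
    n,l,st,c=cv2.connectedComponentsWithStats(z)
    return [(st[i],c[i],np.argwhere(l==i)[:,::-1]) for i in range(1,n) if st[i][4]>4]
for nm,d,box in [('top',t,(400,210,500,270)),('side',s,(270,150,312,195))]:
    for st,c,p in comps(d,(100,120,60),(130,255,255),box):
        print(nm,'blue',st,c); 
        v=cv2.fitLine(p.astype(np.float32),cv2.DIST_L2,0,.01,.01).ravel(); q=(p-v[2:])@v[:2]; print(v,q.min(),q.max())
        e=[v[2:]+v[:2]*k for k in (q.min()-.5,q.max()+.5)]
        if nm=='top':
            for u in e: print(plane(d,*u,.045))
for nm,d,box in [('top',t,(310,265,340,295)),('side',s,(325,210,350,230))]:
    for st,c,p in comps(d,(15,120,80),(35,255,255),box): print(nm,'yel',st,c)
for nm,d,box in [('top',t,(215,240,250,275)),('side',s,(320,250,350,275))]:
    for st,c,p in comps(d,(0,150,80),(8,255,255),box): print(nm,'red',st,c)
# door corners in top (front-left, front-right, back-left, back-right)
for c in [(216+30.5-0,283.0),(330,274),(241,224),(323.5,214)]: print(c,plane(t,*c,.094))
for c in [(383,190),(497,210),(340,60)]: print(c,plane(t,*c,0.0))
E
```

```text
top blue [468 231   6   7  31] [470.51612903 233.77419355]
[  0.7453553   -0.66666746 470.51614    233.7742    ] -3.280601432232288 3.034157106967541
[ 0.59378812 -0.3256772   0.045     ]
[ 0.60644009 -0.33980392  0.045     ]
top blue [444 233  23  10  85] [454.98823529 237.65882353]
[ 9.6732372e-01 -2.5354445e-01  4.5498822e+02  2.3765883e+02] -11.222757039600765 11.833175959056462
[ 0.58179157 -0.26582891  0.045     ]
[ 0.59824103 -0.32397554  0.045     ]
side blue [287 160  10  13  48] [291.5        165.95833333]
[  0.49544784   0.8686377  291.5        165.95833   ] -6.909695886150075 6.982091195806788
top yel [324 274   5  12  46] [326.32608696 279.45652174]
side yel [333 216   9   5  24] [336.75  217.875]
side yel [336 220   4   4  11] [337.72727273 221.36363636]
top red [227 252   9   9  27] [231.25925926 257.55555556]
side red [329 257   9   7  25] [334.2  260.84]
(246.5, 283.0) [0.46171524 0.20799835 0.094     ]
(330, 274) [0.48603018 0.0146927  0.094     ]
(241, 224) [0.60283083 0.22777507 0.094     ]
(323.5, 214) [0.63086392 0.03174385 0.094     ]
(383, 190) [ 0.72584637 -0.12419179  0.        ]
(497, 210) [ 0.67632575 -0.41920213  0.        ]
(340, 60) [ 1.10431231 -0.00939599  0.        ]
```

step_arm:
  deltas:
    - [0.1, -0.1, 0.14, 0, 0, -0.1, 91]
    - [0.15, -0.2, 0.14, 0, 0, -0.2, 91]
    - [0.2, -0.3, 0.14, 0, 0, -0.3, 91]
    - [0.25, -0.4, 0.14, 0, 0, -0.4, 91]
    - [0.3, -0.5, 0.14, 0, 0, -0.5, 91]
    - [0.35, -0.6, 0.14, 0, 0, -0.58, 91]
    - [0.4, -0.7, 0.14, 0, 0, -0.58, 91]
    - [0.45, -0.8, 0.14, 0, 0, -0.58, 91]
    - [0.5, -0.9, 0.14, 0, 0, -0.58, 91]
    - [0.5, -0.97, 0.14, 0, 0, -0.58, 91]
  newtons: 40

```text
time: 1.4
tool_pos: [0.4478, -0.001, 0.3207]
tcp_rot: [-1.898, -2.502, 0.002]
ft_force: [-0.3, -0.1, 0.3]
width: 0.993
```

```bash
python3 - <<'E'
from h import *
d=shot('wrist','w1'); print(d['xyz'],d['rotation'])
E
```

```text
[0.4279636  0.07026814 0.4540403 ] [2.83852694 0.39046572 0.05171483]
```

View pics/w1.png

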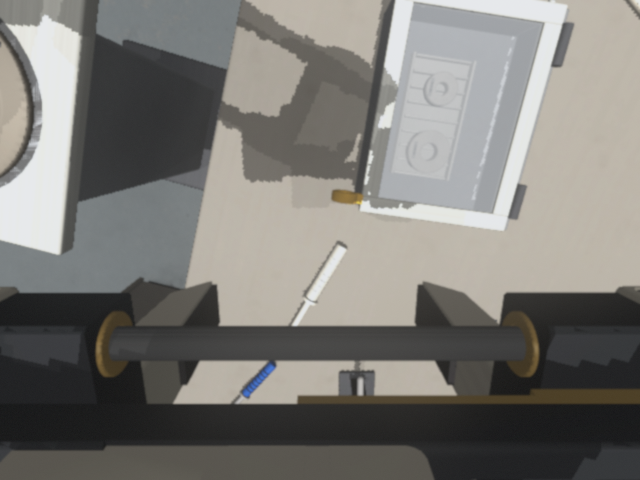

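step_arm:
  deltas:
    - [0.05, -0.12, 0, 0, 0, 0, 91]
    - [0.1, -0.24, 0, 0, 0, 0, 91]
    - [0.15, -0.36, 0, 0, 0, 0, 91]
    - [0.2, -0.48, -0.04, 0, 0, 0, 91]
    - [0.25, -0.6, -0.1, 0, 0, 0, 91]
    - [0.28, -0.66, -0.14, 0, 0, 0, 91]
    - [0.28, -0.66, -0.16, 0, 0, 0, 91]
    - [0.28, -0.66, -0.16, 0, 0, 0, 91]

```text
time: 2.45
tool_pos: [0.5869, -0.3329, 0.239]
tcp_rot: [-1.898, -2.499, 0.005]
ft_force: [-0.3, 0.3, 0.9]
width: 0.99
```

```bash
python3 - <<'E'
from h import *
d=shot('wrist','w2'); print(d['xyz'],d['rotation'],manip.get_obs()['tool_pos'],manip.get_obs()['joints'])
E
```

```text
[ 0.56755683 -0.26167422  0.37244752] [2.83917445 0.38925662 0.04681699] [ 0.58730675 -0.33259949  0.24088992] [-0.62732756  0.63633252  1.06646439 -0.00321103  1.43972919 -0.89962668]
```

View pics/w2.png

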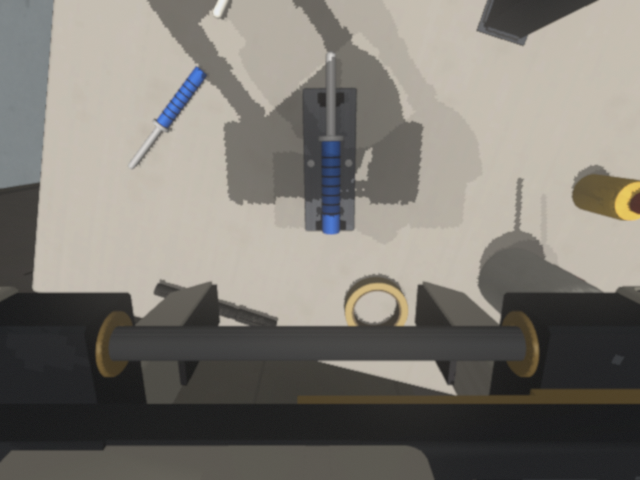

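The w1 picture shows the yellow eye at (346,197) by the door's front right corner. In w2 the pin lies vertical at column 331, with the collar at row 138, the handle end at row 232 and the tip at row 56.

```bash
python3 - <<'E'
from h import *
w=load('w2'); w1=load('w1'); t=load('top0'); s=load('side0')
h=cv2.cvtColor(w['image'],cv2.COLOR_BGR2HSV)
m=cv2.inRange(h,np.array((100,100,40)),np.array((130,255,255))); m[:,:300]=0; m[:,360:]=0; m[260:]=0
p=np.argwhere(m)[:,::-1]
L=[]
for r in range(p[:,1].min(),p[:,1].max()+1):
    q=p[p[:,1]==r][:,0]
    if len(q)>8: L.append((( q.min()+q.max())/2,r))
L=np.array(L); print(p.min(0),p.max(0)); a=plane(w,*L[0],.045);b=plane(w,*L[-1],.045); print(a,b,np.linalg.norm(a-b))
print(L[::10])
co=np.polyfit(L[:,1],L[:,0],1); f=lambda r:np.polyval(co,r)
A=plane(w,f(L[0][1]-.5),L[0][1]-.5,.045);B=plane(w,f(L[-1][1]),L[-1][1]+.5,.045);tip=plane(w,331.5,55,.045)
g=.5*(A+B); u=(A-B)/np.linalg.norm(A-B); print('A,B',A,B,np.linalg.norm(A-B),'tip',tip,'tip-B',np.linalg.norm(tip-B)); print('u',u,'yaw',np.degrees(np.arctan2(u[1],u[0])))
R=cv2.Rodrigues(np.array(manip.get_obs()['tcp_rot']))[0]; print(R, np.degrees(np.arctan2(R[1,0],R[0,0])))
# eye
h=cv2.cvtColor(w1['image'],cv2.COLOR_BGR2HSV)
m=cv2.inRange(h,np.array((12,130,80)),np.array((35,255,255))); m[:,:320]=0; m[:,375:]=0; m[:170]=0;m[220:]=0
p=np.argwhere(m)[:,::-1]; print('eye px',p.min(0),p.max(0),p.mean(0))
c1=(p.min(0)+p.max(0)+0)/2
for c in (p.mean(0),np.array([p.min(0)[0]+.0,p.mean(0)[1]]),np.array([p.max(0)[0],p.mean(0)[1]])): print(c,plane(w1,*c,.09),plane(w1,*c,.103))
print('top',plane(t,326.5,282,.09)); 
print('tri', tri(t,(326.3,280.5),s,(338,219)), tri(w1,p.mean(0),s,(338,219)))
for c in [(361,210),(504,229)]: print('door R edge corners',plane(w1,*c,.094))
for c in [(566,5)]: print('door back left',plane(w1,*c,.094))
cv2.imwrite('pics/c4.png',cv2.resize(w1['image'][170:240,300:400],None,fx=8,fy=8,interpolation=cv2.INTER_CUBIC))
cv2.imwrite('pics/c5.png',cv2.resize(w['image'][40:250,260:400],None,fx=2.8,fy=2.8,interpolation=cv2.INTER_CUBIC))
E
```

```text
[322 141] [339 233]
[ 0.57815177 -0.26308907  0.045     ] [ 0.59998655 -0.33852047  0.045     ] 0.07852805097531639
[[330.5 142. ]
 [330.5 152. ]
 [330.5 163. ]
 [330.5 174. ]
 [330.5 185. ]
 [330.5 197. ]
 [330.5 209. ]
 [330.5 221. ]
 [330.5 231. ]]
A,B [ 0.57812231 -0.2626734   0.045     ] [ 0.60010025 -0.33897266  0.045     ] 0.079401565061489 tip [ 0.56030321 -0.19856219  0.045     ] tip-B 0.14594145167493652
u [-0.27679488  0.96092903  0.        ] yaw 106.06900572728263
[[-0.2693538   0.96303772 -0.00262382]
 [ 0.96304048  0.26934904 -0.00202982]
 [-0.00124807 -0.00307358 -0.9999945 ]] 105.62583003407697
eye px [335 191] [361 203] [347.29824561 196.93859649]
[347.29824561 196.93859649] [0.47127549 0.02330052 0.09      ] [0.46972881 0.02497775 0.103     ]
[335.         196.93859649] [0.45968323 0.02004935 0.09      ] [0.45855051 0.02184267 0.103     ]
[361.         196.93859649] [0.48418885 0.02692221 0.09      ] [0.48218103 0.02847011 0.103     ]
top [0.46771786 0.02253679 0.09      ]
tri (array([0.46701359, 0.02424406, 0.09791386]), np.float64(0.006361226588390882)) (array([0.46719805, 0.02562263, 0.0994127 ]), np.float64(0.0062407151644299904))
door R edge corners [0.48743154 0.01515933 0.094     ]
door R edge corners [0.62957948 0.03520402 0.094     ]
door back left [0.60159285 0.23013937 0.094     ]
```

View pics/c4.png

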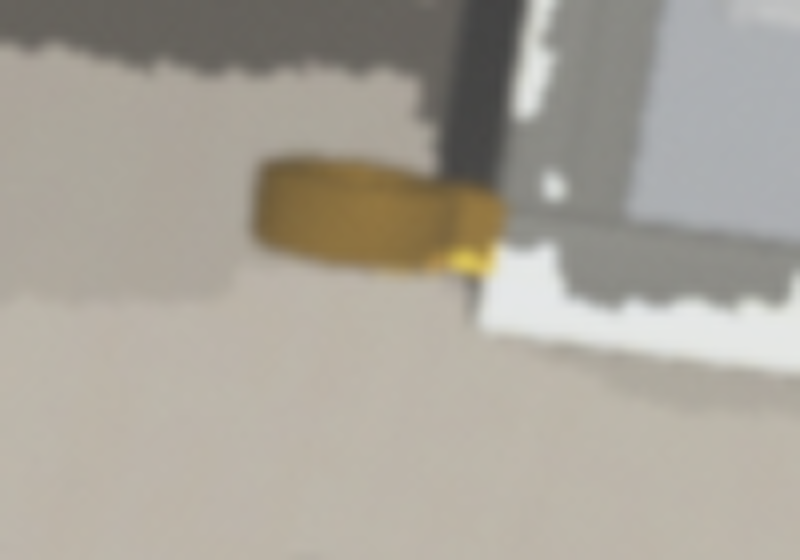

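View pics/c5.png

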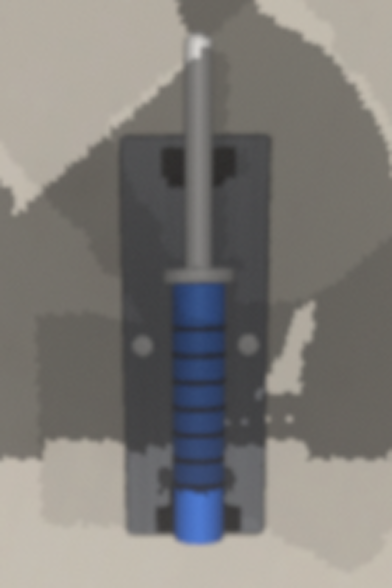

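step_arm:
  deltas:
    - [0.007, 0.05, -0.08, 0, 0, 0.005, 91]
    - [0.007, 0.05, -0.16, 0, 0, 0.005, 91]
    - [0.007, 0.05, -0.24, 0, 0, 0.005, 91]
    - [0.007, 0.05, -0.3, 0, 0, 0.005, 91]
    - [0.007, 0.05, -0.34, 0, 0, 0.005, 91]
    - [0.007, 0.05, -0.38, 0, 0, 0.005, 91]
    - [0.007, 0.05, -0.38, 0, 0, 0.005, 91]

```text
time: 3.38
tool_pos: [0.5908, -0.3062, 0.0516]
tcp_rot: [-1.886, -2.511, 0.005]
ft_force: [0.8, -0.3, 0.8]
width: 0.99
```

```bash
python3 - <<'E'
from h import *
d=shot('wrist','w3'); o=manip.get_obs(); print(o['tool_pos'],o['tcp_rot'],o['ft_force'])
E
```

```text
[ 0.59140345 -0.30676098  0.05264144] [ 1.88693724  2.51085149 -0.00479744] [-0.27963741 -0.6576924   0.57582382]
```

View pics/w3.png

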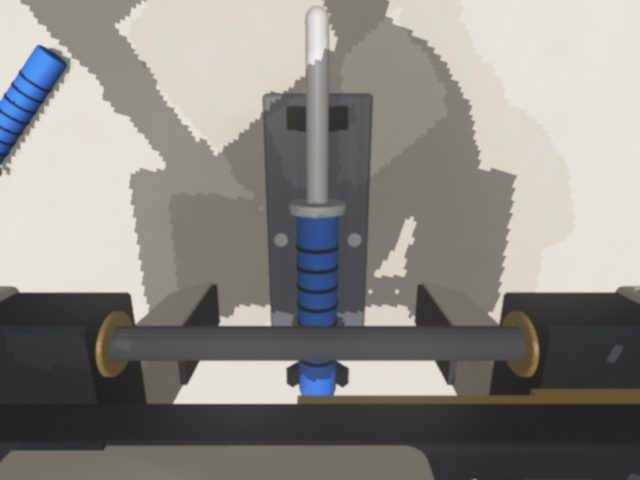

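The pin is centred between the jaws at column 317, with its tip at (317,8) in the wrist view. Closing now.

step_arm:
  deltas:
    - [0, 0, -0.001, 0, 0, 0, 10]
    - [0, 0, -0.001, 0, 0, 0, 10]
    - [0, 0, -0.001, 0, 0, 0, 10]
    - [0, 0, -0.001, 0, 0, 0, 10]
    - [0, 0, -0.001, 0, 0, 0, 10]
    - [0, 0, -0.001, 0, 0, 0, 10]
    - [0, 0, -0.001, 0, 0, 0, 10]
    - [0, 0, -0.001, 0, 0, 0, 10]
  newtons: 45

```text
time: 4.42
tool_pos: [0.5913, -0.3068, 0.0521]
tcp_rot: [1.887, 2.511, -0.005]
ft_force: [-6.0, -2.5, 1.9]
width: 0.17
```

```bash
python3 - <<'E'
from h import *
d=shot('wrist','w4'); 
for i in range(3): 
    o=manip.get_obs(); print(o['tool_pos'],o['tcp_rot'],o['ft_force'],o['width'],o['time'])
E
```

```text
[ 0.59119954 -0.30683737  0.05213633] [ 1.88716407  2.51117091 -0.00524389] [-0.41903175  0.28333067  0.25788174] 0.16112632246902875 4.475
[ 0.59119954 -0.30683737  0.05213633] [ 1.88716407  2.51117091 -0.00524389] [-0.41903175  0.28333067  0.25788174] 0.16112632246902875 4.475
[ 0.59119954 -0.30683737  0.05213633] [ 1.88716407  2.51117091 -0.00524389] [-0.41903175  0.28333067  0.25788174] 0.16112632246902875 4.475
```

View pics/w4.png

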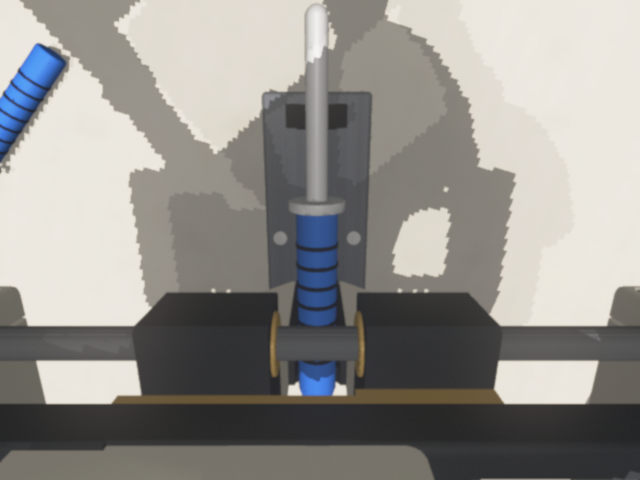

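step_arm:
  deltas:
    - [0, 0, 0.04, 0, 0, 0, 10]
    - [0, 0, 0.1, 0, 0, 0, 10]
    - [0, 0, 0.2, 0, 0, 0, 10]
    - [-0.05, 0.09, 0.2, 0, 0, -0.045, 10]
    - [-0.1, 0.18, 0.2, 0, 0, -0.089, 10]
    - [-0.15, 0.27, 0.2, 0, 0, -0.089, 10]
    - [-0.2, 0.36, 0.18, 0, 0, -0.089, 10]
    - [-0.202, 0.376, 0.12, 0, 0, -0.089, 10]
    - [-0.202, 0.376, 0.09, 0, 0, -0.089, 10]
    - [-0.202, 0.376, 0.09, 0, 0, -0.089, 10]
    - [-0.202, 0.376, 0.09, 0, 0, -0.089, 10]

```text
time: 5.85
tool_pos: [0.491, -0.1197, 0.0977]
tcp_rot: [2.058, 2.372, -0.005]
ft_force: [0.7, 0.4, -0.7]
width: 0.163
```

```bash
python3 - <<'E'
from h import *
d=shot('wrist','w5'); shot('side','s5')
o=manip.get_obs(); print(o['tool_pos'],o['tcp_rot'],o['ft_force'],o['width'],o['time'])
a=d['image'][0:240,200:520]; cv2.imwrite('pics/c6.png',cv2.resize(a,None,fx=2.5,fy=2.5,interpolation=cv2.INTER_CUBIC))
s=load('s5')['image'][170:300,270:400]; cv2.imwrite('pics/c7.png',cv2.resize(s,None,fx=4.5,fy=4.5,interpolation=cv2.INTER_CUBIC))
E
```

```text
[ 0.49083897 -0.11958412  0.09778775] [ 2.05809799  2.37153084 -0.0045357 ] [-0.07661016 -0.07745067  0.15146174] 0.1656089623935795 5.95
```

View pics/c6.png

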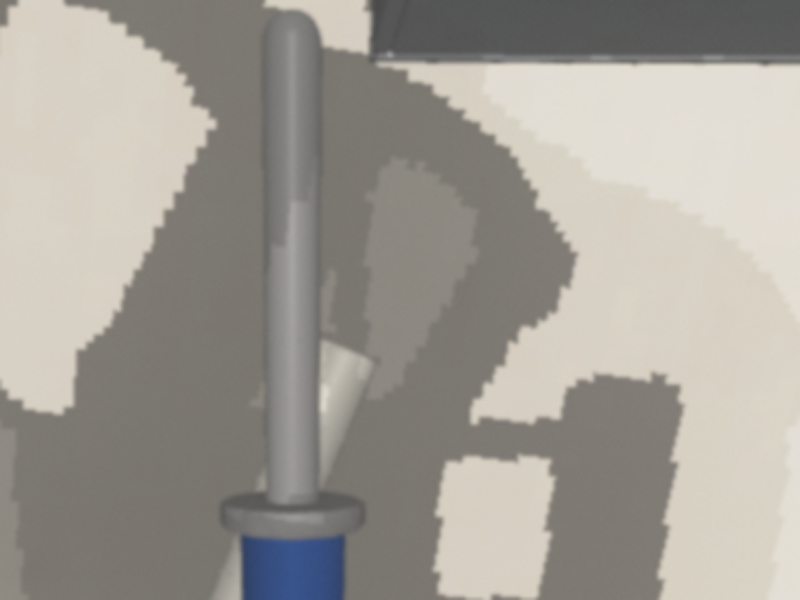

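View pics/c7.png

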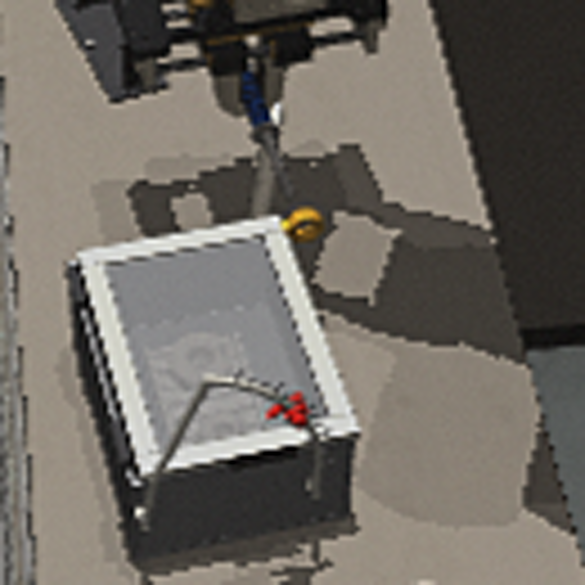

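The eye falls outside the wrist view here. I'll rise 80 mm so that both tip and eye show.

step_arm:
  deltas:
    - [0, 0, 0.1, 0, 0, 0, 10]
    - [0, 0, 0.16, 0, 0, 0, 10]
    - [0, 0, 0.16, 0, 0, 0, 10]
    - [0, 0, 0.16, 0, 0, 0, 10]

```text
time: 6.45
tool_pos: [0.4904, -0.1196, 0.1773]
tcp_rot: [2.059, 2.372, -0.005]
ft_force: [0.2, -0.6, -1.4]
width: 0.156
```

```bash
python3 - <<'E'
from h import *
d=shot('wrist','w6')
o=manip.get_obs(); print(o['tool_pos'],o['tcp_rot'],o['ft_force'],o['width'],o['time']); np.save('pics/tcp6.npy',np.r_[o['tool_pos'],o['tcp_rot']])
a=d['image'][0:150,240:440]; cv2.imwrite('pics/c8.png',cv2.resize(a,None,fx=4,fy=4,interpolation=cv2.INTER_CUBIC))
E
```

```text
[ 0.49018896 -0.11949576  0.17680847] [-2.05928957 -2.3721854   0.00551301] [ 0.5333659   0.95057695 -1.41240509] 0.15755269273953376 6.5
```

View pics/c8.png

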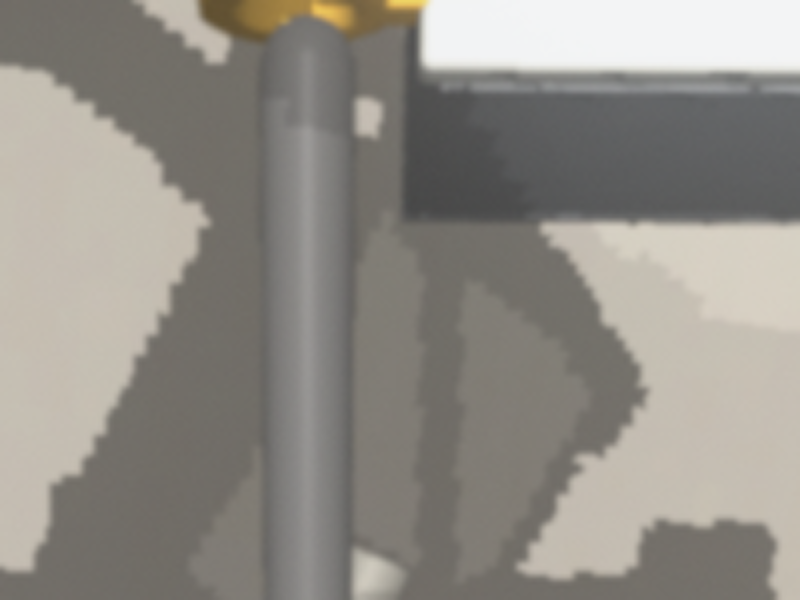

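step_arm:
  deltas:
    - [0, 0, 0.1, 0, 0, 0, 10]
    - [0, 0.02, 0.14, 0, 0, 0, 10]
    - [0, 0.02, 0.14, 0, 0, 0, 10]
    - [0, 0.02, 0.14, 0, 0, 0, 10]

```text
time: 7.0
tool_pos: [0.4895, -0.1094, 0.245]
tcp_rot: [-2.057, -2.37, 0.007]
ft_force: [0.6, -0.1, -1.5]
width: 0.161
```

```bash
python3 - <<'E'
from h import *
d=shot('wrist','w7')
o=manip.get_obs(); print(o['tool_pos'],o['tcp_rot'],o['ft_force'],o['width'],o['time'],d['xyz'])
a=d['image'][0:150,240:440]; cv2.imwrite('pics/c9.png',cv2.resize(a,None,fx=4,fy=4,interpolation=cv2.INTER_CUBIC))
E
```

```text
[ 0.48947285 -0.10947403  0.24497777] [-2.05732425 -2.36981674  0.00749845] [ 0.67347391 -0.04252589 -0.60571456] 0.16001286330747627 7.05 [ 0.47968959 -0.03601637  0.37831609]
```

View pics/c9.png

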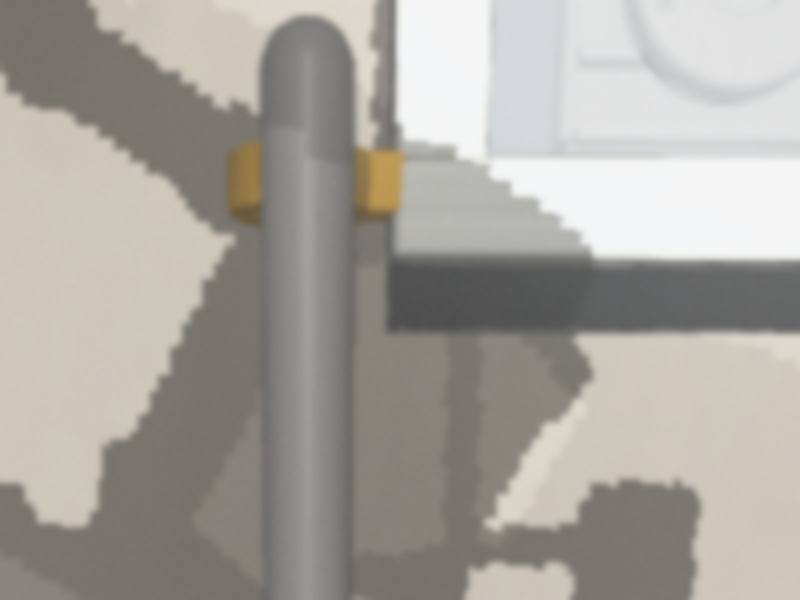

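```bash
python3 - <<'E'
from h import *
ex=np.array([np.cos(np.radians(8)),np.sin(np.radians(8))])
def s(P): return P[:2]@ex
for f,u,v in [('w1',331.6,196),('w7',297.0,46)]:
    d=load(f); P=plane(d,u,v,.09); o,w=ray(d,u,v)
    print(f,'ring left s',s(P),'centre s',s(P)+.013*np.hypot(1,s(w)/w[2]),P)
    R=cv2.Rodrigues(d['rotation'])[0]; print(R[:,2],R[:,0])
d=load('w7'); print('door edge s', s(plane(d,338.5,60,.094)), s(plane(load('w1'),365,195,.094)),'tip', plane(d,316.6,4,.245-.0071))
o=manip.get_obs(); R=cv2.Rodrigues(o['tcp_rot'])[0]; print('tool z',R[:,2],'x',R[:,0], 'tcp s',s(o['tool_pos']),o['joints'])
P=plane(d,316.8,90,.238); print('pin s at eye',s(P), s(plane(d,316.8,10,.238)))
w=load('w5'); print('w5 pin s', s(plane(w,316.6,100,.0907)),s(np.array([.49084,-.11958])))
# eye y
t=np.array([-np.sin(np.radians(8)),np.cos(np.radians(8))])
for f,u,v in [('w1',340,189.8),('w1',340,202.0),('w7',300,37),('w7',300,52)]:
    d=load(f); print(f,v,'t',plane(d,u,v,.09)[:2]@t)
print('tcp t',o['tool_pos'][:2]@t,'tip t',plane(load('w7'),316.6,4,.238)[:2]@t)
E
```

```text
w1 ring left s 0.4545682651396484 centre s 0.46758985673737874 [0.45621968 0.02003606 0.09      ]
[ 0.07218681 -0.26497329 -0.96154991] [ 0.96293278  0.26973377 -0.00203962]
w7 ring left s 0.4543773036339552 centre s 0.46739639584752657 [0.45580392 0.02162225 0.09      ]
[ 0.03323453 -0.2736346  -0.96125937] [ 0.99004888  0.14060453 -0.00579496]
door edge s 0.483295533561419 0.4861988144065565 tip [0.47289188 0.00540089 0.2379    ]
tool z [-0.00564997 -0.0014233  -0.99998303] x [-1.40473105e-01  9.90084303e-01 -6.15524371e-04] tcp s 0.469473497390682 [-0.37095917  0.30775054  1.59381879 -0.00356231  1.244775   -0.51074771]
pin s at eye 0.46914482598178797 0.4691105528374763
w5 pin s 0.46909046973787666 0.46942085944830775
w1 189.8 t -0.03656228709814212
w1 202.0 t -0.048409026661414466
w7 37 t -0.03638306751255871
w7 52 t -0.04582127010949123
tcp t -0.176530096182975 tip t -0.0604953779976355
```

Two wrist views agree that the eye sits about 1.7 mm nearer the robot than the pin axis, and the eye axis matches the pin's yaw. I'll line up in front of it.

step_arm:
  deltas:
    - [0, -0.018, -0.1, 0, 0, 0, 10]
    - [0, -0.018, -0.2, 0, 0, 0, 10]
    - [0, -0.018, -0.27, 0, 0, 0, 10]
    - [0, -0.018, -0.296, 0, 0, 0, 10]
    - [0, -0.018, -0.296, 0, 0, 0, 10]
    - [0, -0.018, -0.296, 0, 0, 0, 10]

```text
time: 7.8
tool_pos: [0.4903, -0.1188, 0.0981]
tcp_rot: [-2.059, -2.371, 0.006]
ft_force: [1.0, -1.2, -0.1]
width: 0.159
```

```bash
python3 - <<'E'
from h import *
d=shot('side','s8')
o=manip.get_obs(); R=cv2.Rodrigues(o['tcp_rot'])[0]; print(o['tool_pos'],R[:,0],R[:,2],o['ft_force'],o['time'])
ex=np.array([.9903,.1392]);t=np.array([-.1392,.9903]); p=o['tool_pos'][:2]; print('s,t',p@ex,p@t)
a=d['image'][175:235,285:365]; cv2.imwrite('pics/c10.png',cv2.resize(a,None,fx=9,fy=9,interpolation=cv2.INTER_CUBIC))
E
```

```text
[ 0.49031993 -0.11882219  0.09825701] [-0.1405203   0.99007589 -0.00194595] [-0.00323991 -0.00242527 -0.99999181] [ 0.41718998 -0.60799208  0.15426388] 7.85
s,t 0.46902377907803605 -0.185922147568502
```

View pics/c10.png

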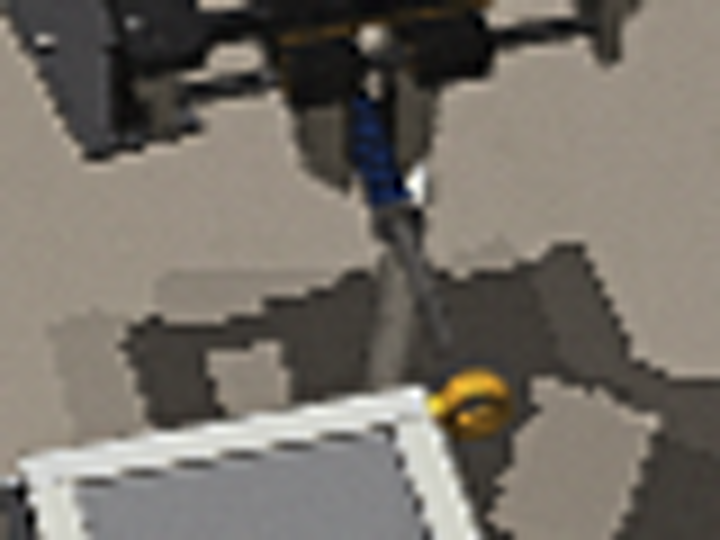

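step_arm:
  deltas:
    - [-0.002, 0, -0.002, 0, 0, 0, 10]
    - [-0.004, 0.013, -0.002, 0, 0, 0, 10]
    - [-0.006, 0.026, -0.002, 0, 0, 0, 10]
    - [-0.008, 0.04, -0.002, 0, 0, 0, 10]
    - [-0.008, 0.04, -0.002, 0, 0, 0, 10]

```text
time: 8.48
tool_pos: [0.4862, -0.0981, 0.0973]
tcp_rot: [-2.058, -2.373, 0.006]
ft_force: [0.1, -0.1, -0.9]
width: 0.161
```

```bash
python3 - <<'E'
from h import *
o=manip.get_obs(); R=cv2.Rodrigues(o['tcp_rot'])[0]; print(o['tool_pos'],R[:,0],o['ft_force'],o['moment'],o['time'])
ex=np.array([.9903,.1392]);t=np.array([-.1392,.9903]); p=o['tool_pos'][:2]; print('s,t',p@ex,p@t)
E
```

```text
[ 0.48618184 -0.09811214  0.09725502] [-0.14152491  0.9899331  -0.00177582] [ 0.09418683 -0.09227031 -0.870081  ] [-0.05746255 -0.01316325  0.00504596] 8.475
s,t 0.46780866667785775 -0.16483696683822352
```

step_arm:
  deltas:
    - [-0.002, 0.015, 0, 0, 0, 0, 10]
    - [-0.004, 0.03, 0, 0, 0, 0, 10]
    - [-0.006, 0.044, 0, 0, 0, 0, 10]
    - [-0.008, 0.058, 0, 0, 0, 0, 10]
    - [-0.01, 0.073, 0, 0, 0, 0, 10]
    - [-0.01, 0.073, 0, 0, 0, 0, 10]

```text
time: 9.22
tool_pos: [0.481, -0.061, 0.0973]
tcp_rot: [-2.056, -2.373, 0.006]
ft_force: [0.3, -0.3, 0.8]
width: 0.162
```

```bash
python3 - <<'E'
from h import *
o=manip.get_obs(); R=cv2.Rodrigues(o['tcp_rot'])[0]; print(o['tool_pos'],R[:,0],o['ft_force'],o['moment'],o['time'],o['width'])
ex=np.array([.9903,.1392]);t=np.array([-.1392,.9903]); p=o['tool_pos'][:2]; print('s,t',p@ex,p@t)
d=shot('wrist','w9'); s=shot('side','s9')
cv2.imwrite('pics/c11.png',cv2.resize(d['image'][0:240,200:520],None,fx=2.5,fy=2.5,interpolation=cv2.INTER_CUBIC))
cv2.imwrite('pics/c12.png',cv2.resize(s['image'][175:285,270:370],None,fx=5.4,fy=5.4,interpolation=cv2.INTER_CUBIC))
E
```

```text
[ 0.4810372  -0.0610246   0.09726862] [-0.14237417  0.98981143 -0.00171045] [ 0.2615397  -0.31878815  0.79614627] [-0.09955756  0.04490647  0.06302171] 9.225 0.16206896609098764
s,t 0.467876519299044 -0.1273930386047024
```

View pics/c11.png

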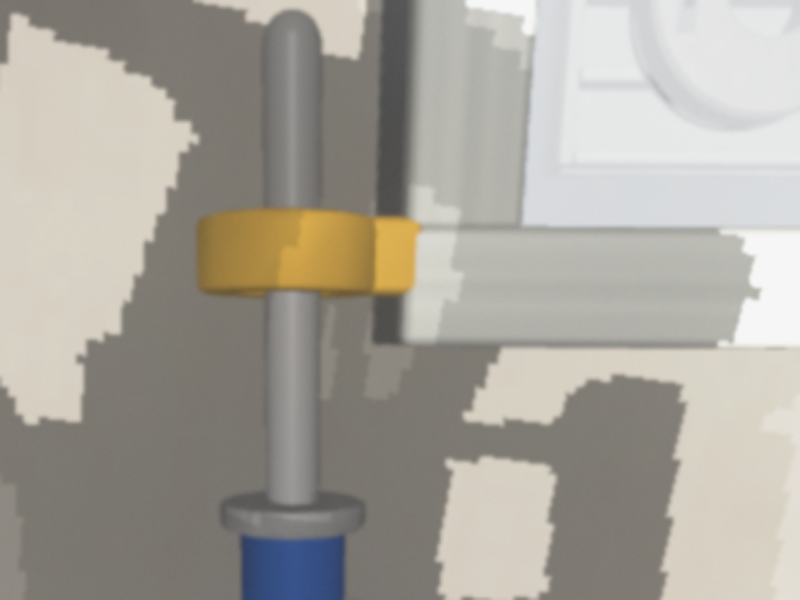

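View pics/c12.png

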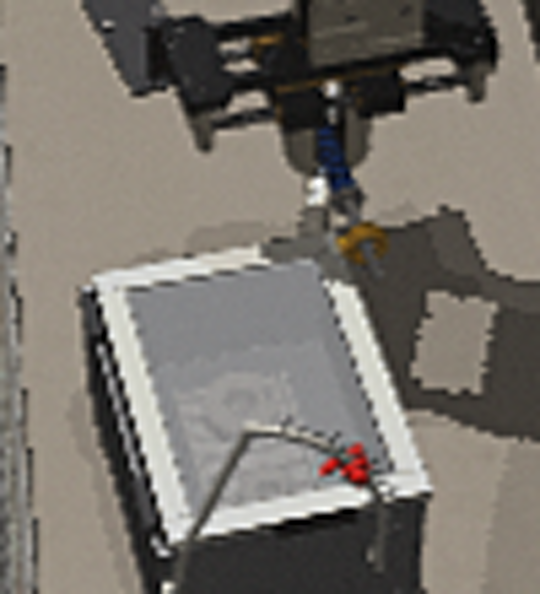

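The pin is through the eye: in the wrist view the ring is at crop rows 210 to 290 and the tip at row 10, about 30 mm past the eye. Next I'll estimate the index angle from the red clip.

```bash
python3 - <<'E'
from h import *
t=load('top0'); s=load('side0')
ex=np.array([.9903,.1392]);et=np.array([-.1392,.9903])
for nm,d,(x0,y0,x1,y1) in [('top',t,(218,245,250,272)),('side',s,(318,248,352,275))]:
    cv2.imwrite(f'pics/red_{nm}.png',cv2.resize(d['image'][y0:y1,x0:x1],None,fx=18,fy=18,interpolation=cv2.INTER_NEAREST))
P,e=tri(t,(231.26,257.56),s,(334.2,260.84)); print(P,e,'s,t',P[:2]@ex,P[:2]@et)
dx=.6315-P[:2]@ex; dz=P[2]-.09; print('r',np.hypot(dx,dz),'ang',np.arctan2(dz,dx))
# predicted positions of index tip vs angle at t plane
tp=P[:2]@et
for th in np.arange(.4,.86,.05):
    Q=np.r_[(.6315-.102*np.cos(th))*ex+tp*et,.09+.102*np.sin(th)]; print(round(th,2),proj(t,Q).round(1),proj(s,Q).round(1))
E
```

```text
[0.50825848 0.23611452 0.15534261] 0.002200865317654276 s,t 0.5361955133486046 0.16307463024966626
r 0.11555345739159777 ang 0.6010092298060558
0.4 [232.9 259.6] [333.1 266.5]
0.45 [232.5 258.3] [332.4 265.7]
0.5 [232.1 256.9] [331.6 264.8]
0.55 [231.6 255.4] [330.8 264. ]
0.6 [231.2 253.8] [329.9 263.3]
0.65 [230.8 252.2] [328.9 262.5]
0.7 [230.4 250.4] [327.8 261.9]
0.75 [230.  248.6] [326.6 261.3]
0.8 [229.6 246.7] [325.4 260.7]
0.85 [229.1 244.7] [324.1 260.2]
```

View pics/red_top.png

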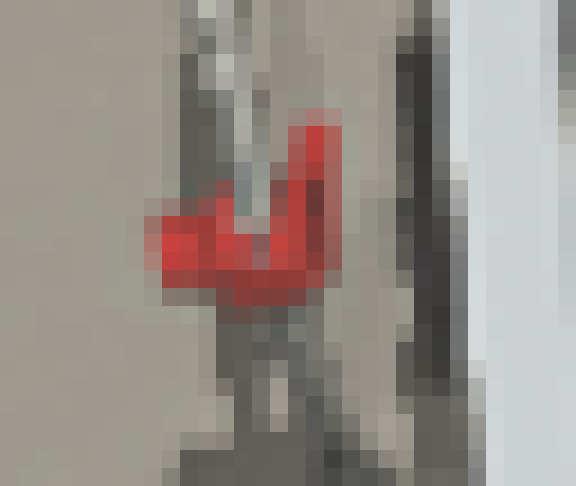

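View pics/red_side.png

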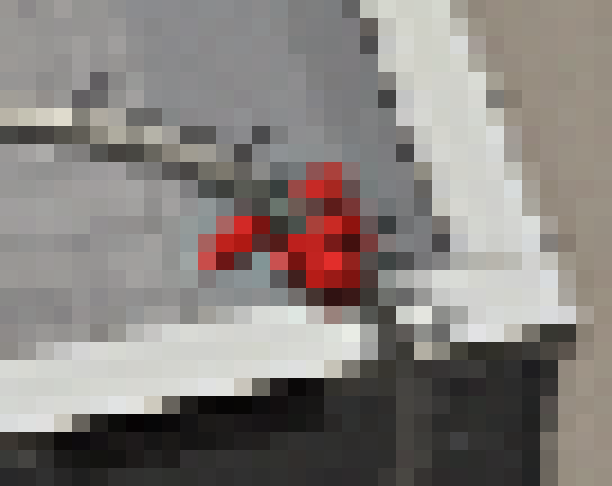

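```bash
python3 - <<'E'
from h import *
t=load('top0'); s=load('side0')
ex=np.array([.9903,.1392]);et=np.array([-.1392,.9903])
for a,b in [((235.4,251.8),(329.6,262.3)),((235.4,254),(331.5,261.3)),((235.4,252.5),(330.5,261.8)),((231.3,257.6),(334.2,260.8)),((235.2,258.5),(335.5,262))]:
    P,e=tri(t,a,s,b); dx=.6315-P[:2]@ex; dz=P[2]-.09
    print(P.round(4),round(e,4),'t',P[:2]@et,'r',np.hypot(dx,dz),'ang',np.arctan2(dz,dx))
# top-view only on blade end with known t: solve r for th
for th in (.5,.55,.6,.65,.7):
  for r in (.085,.095,.102,.115):
    Q=np.r_[(.6315-r*np.cos(th))*ex+.152*et,.09+r*np.sin(th)]; print(th,r,proj(t,Q).round(1),proj(s,Q).round(1))
E
```

```text
[0.5219 0.2301 0.144 ] 0.006 t 0.15521805276987605 r 0.09868974201038118 ang 0.5789608353874655
[0.5164 0.2294 0.1467] 0.0058 t 0.1552393432962057 r 0.10481994323202552 ang 0.5718507327529891
[0.5197 0.2298 0.1457] 0.0066 t 0.155255963385063 r 0.10151351294825967 ang 0.5808932037957174
[0.5082 0.236  0.1554] 0.0021 t 0.1629742016668556 r 0.11562001263237663 ang 0.6008025394311185
[0.506  0.2301 0.1434] 0.0076 t 0.15743248666061121 r 0.11193698537238031 ang 0.4972276120781446
0.5 0.085 [236.9 250.6] [325.4 264.6]
0.5 0.095 [237. 254.] [328.4 263. ]
0.5 0.102 [237.  256.3] [330.6 261.8]
0.5 0.115 [237.  260.7] [334.5 259.6]
0.55 0.085 [236.6 249.4] [324.7 264. ]
0.55 0.095 [236.6 252.6] [327.6 262.2]
0.55 0.102 [236.6 254.8] [329.7 261. ]
0.55 0.115 [236.5 259.1] [333.6 258.7]
0.6 0.085 [236.3 248.1] [323.9 263.3]
0.6 0.095 [236.2 251.1] [326.8 261.5]
0.6 0.102 [236.2 253.2] [328.8 260.2]
0.6 0.115 [236.1 257.3] [332.6 257.8]
0.65 0.085 [235.9 246.7] [323.1 262.8]
0.65 0.095 [235.8 249.5] [325.9 260.9]
0.65 0.102 [235.8 251.6] [327.8 259.5]
0.65 0.115 [235.6 255.4] [331.5 257. ]
0.7 0.085 [235.6 245.2] [322.2 262.2]
0.7 0.095 [235.5 247.9] [324.8 260.2]
0.7 0.102 [235.3 249.8] [326.7 258.8]
0.7 0.115 [235.1 253.4] [330.3 256.3]
```

The blade works out at roughly 0.57 to 0.60 rad. I'll raise the door along its arc to about 0.55 and compare pointer and index.

step_arm:
  deltas:
    - [0, 0, 0.01, 0, 0, 0, 10]
    - [0.001, 0, 0.025, 0, 0, 0, 10]
    - [0.002, 0, 0.041, 0, 0, 0, 10]
    - [0.005, 0.001, 0.057, 0, 0, 0, 10]
    - [0.008, 0.001, 0.073, 0, 0, 0, 10]
    - [0.012, 0.002, 0.089, 0, 0, 0, 10]
    - [0.017, 0.002, 0.105, 0, 0, 0, 10]
    - [0.023, 0.003, 0.12, 0, 0, 0, 10]
    - [0.029, 0.004, 0.135, 0, 0, 0, 10]
    - [0.036, 0.005, 0.15, 0, 0, 0, 10]
    - [0.044, 0.006, 0.164, 0, 0, 0, 10]
    - [0.052, 0.007, 0.178, 0, 0, 0, 10]
    - [0.052, 0.007, 0.178, 0, 0, 0, 10]
    - [0.052, 0.007, 0.178, 0, 0, 0, 10]

```text
time: 11.08
tool_pos: [0.5071, -0.0581, 0.1861]
tcp_rot: [-2.057, -2.373, 0.007]
ft_force: [-1.0, -0.3, -2.0]
width: 0.161
```

```bash
cat > look.py <<'E'
from h import *
import sys
n=sys.argv[1]
o=manip.get_obs(); R=cv2.Rodrigues(o['tcp_rot'])[0]; print(o['tool_pos'],R[:,0],o['ft_force'],o['moment'],o['time'],o['width'])
ex=np.array([.9903,.1392]);et=np.array([-.1392,.9903]); p=o['tool_pos']; s=p[:2]@ex; z=p[2]-.0071-.09; print('s,t',s,p[:2]@et)
dx=.6315-s; r=np.hypot(dx,z); print('r',r,'pin ang',np.arctan2(z,dx),'door ang ~',np.arctan2(z,dx)-np.arcsin(.004/r))
t=shot('top','t'+n); sd=shot('side','s'+n); w=shot('wrist','w'+n)
cv2.imwrite(f'pics/ct{n}.png',cv2.resize(t['image'][205:295,205:345],None,fx=5.7,fy=5.7,interpolation=cv2.INTER_CUBIC))
cv2.imwrite(f'pics/cs{n}.png',cv2.resize(sd['image'][175:305,270:380],None,fx=4.6,fy=4.6,interpolation=cv2.INTER_CUBIC))
E
python3 look.py 10
```

```text
[ 0.50706993 -0.058114    0.18608187] [-0.14185103  0.9898862  -0.00189545] [-1.02092153 -0.33433247 -2.02314999] [-0.20631773 -0.0083685   0.02051647] 11.075 0.16099616750788126
s,t 0.4940618829484987 -0.12813442479098974
r 0.16372846184053594 pin ang 0.5745680090243879 door ang ~ 0.5501348837887212
```

View pics/ct10.png

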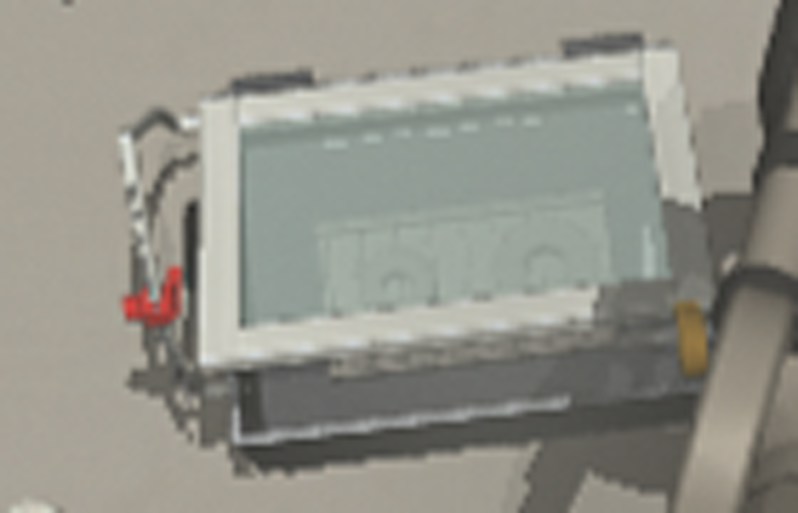

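View pics/cs10.png

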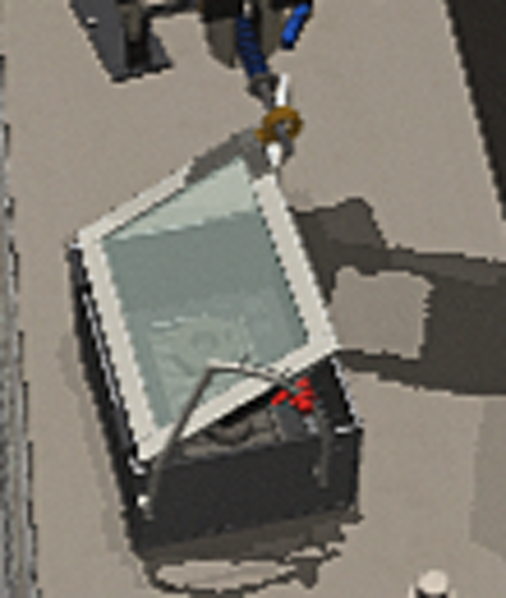

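View pics/w10.png

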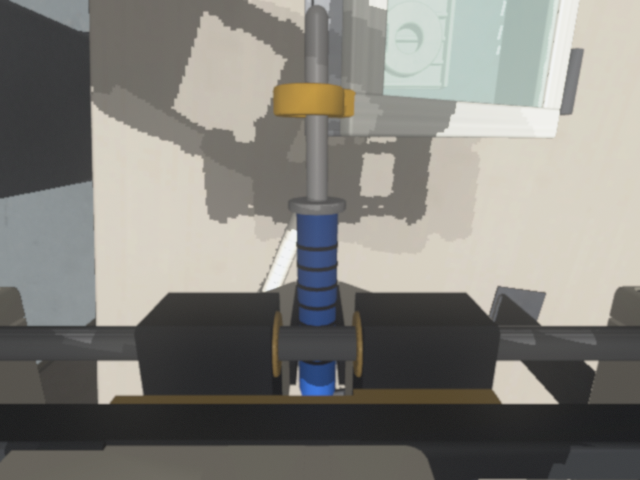

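```bash
python3 - <<'E'
from h import *
t=load('t10');s=load('s10')
cv2.imwrite('pics/p1.png',cv2.resize(t['image'][235:270,222:252],None,fx=17,fy=17,interpolation=cv2.INTER_NEAREST))
cv2.imwrite('pics/p2.png',cv2.resize(s['image'][245:280,315:350],None,fx=17,fy=17,interpolation=cv2.INTER_NEAREST))
ex=np.array([.9903,.1392]);et=np.array([-.1392,.9903])
for th in (.5,.55,.6,.65):
  for r,tt in ((.1045,.1475),(.102,.155)):
    Q=np.r_[(.6315-r*np.cos(th))*ex+tt*et,.09+r*np.sin(th)]; print(th,r,proj(t,Q).round(1),proj(s,Q).round(1))
E
```

```text
0.5 0.1045 [239.  256.9] [330.9 260.2]
0.5 0.102 [235.6 256.5] [330.9 262.6]
0.55 0.1045 [238.6 255.4] [330.  259.3]
0.55 0.102 [235.2 255. ] [330.  261.8]
0.6 0.1045 [238.1 253.8] [329.1 258.6]
0.6 0.102 [234.8 253.4] [329.1 261.1]
0.65 0.1045 [237.7 252.1] [328.1 257.8]
0.65 0.102 [234.4 251.7] [328.1 260.3]
```

View pics/p1.png

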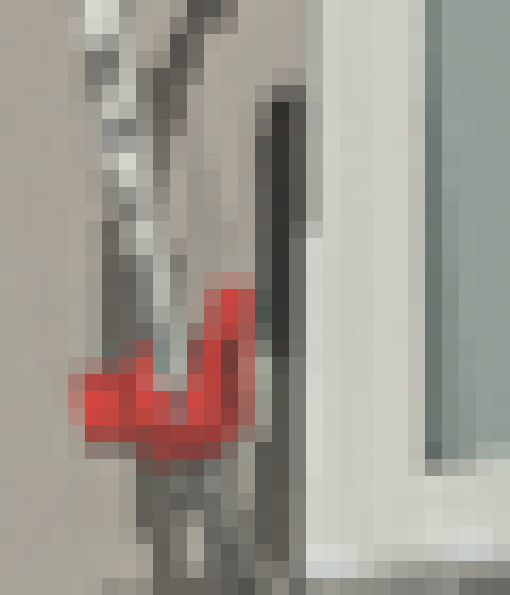

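View pics/p2.png

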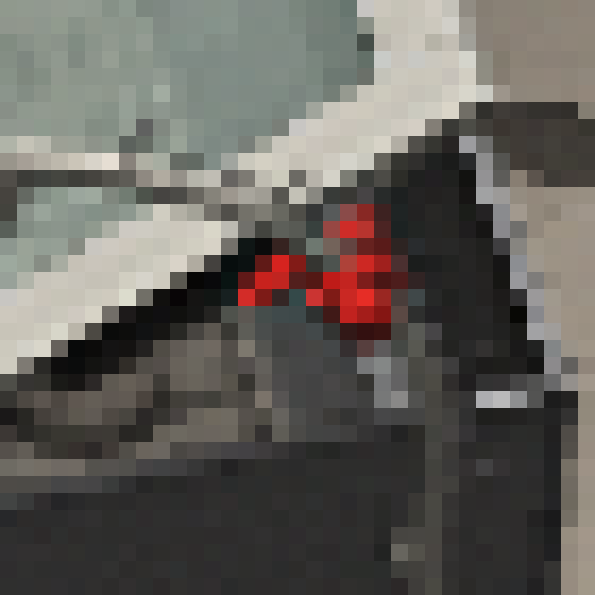

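The top view shows the pointer end at about row 255.5, which agrees with a door angle near 0.55. The red blade lies slightly higher, so I'll raise a little more to about 0.575.

step_arm:
  deltas:
    - [0.002, 0, 0.003, 0, 0, 0, 10]
    - [0.005, 0.001, 0.007, 0, 0, 0, 10]
    - [0.005, 0.001, 0.007, 0, 0, 0, 10]
    - [0.005, 0.001, 0.007, 0, 0, 0, 10]
    - [0.005, 0.001, 0.007, 0, 0, 0, 10]
    - [0.005, 0.001, 0.007, 0, 0, 0, 10]

```text
time: 11.98
tool_pos: [0.5095, -0.0576, 0.1895]
tcp_rot: [-2.057, -2.373, 0.007]
ft_force: [0.0, -0.8, -2.2]
width: 0.16
```

```bash
python3 look.py 11; python3 - <<'E'
from h import *
ex=np.array([.9903,.1392]);et=np.array([-.1392,.9903])
t=load('t11');s=load('s11')
a=cv2.resize(t['image'][235:270,222:252],None,fx=13,fy=13,interpolation=cv2.INTER_CUBIC);b=cv2.resize(s['image'][245:280,315:345],None,fx=13,fy=13,interpolation=cv2.INTER_CUBIC)
cv2.imwrite('pics/p3.png',np.hstack([a,b]))
# in-plane back projection: intersect side-view pixels with vertical plane t=const
def vp(d,u,v,tt):
    o,w=ray(d,u,v); n=np.r_[et,0]; P=o+w*(tt-o@n)/(w@n); return P[:2]@ex,P[2]
g=s['image'].astype(int); hsv=cv2.cvtColor(s['image'],cv2.COLOR_BGR2HSV)
red=np.argwhere(cv2.inRange(hsv,np.array((0,150,110)),np.array((8,255,255)))[245:280,315:350])+[245,315]
for r in red:
    q=vp(s,r[1],r[0],.155); dx=.6315-q[0];dz=q[1]-.09
    print('red',r[::-1],'r %.3f ang %.3f'%(np.hypot(dx,dz),np.arctan2(dz,dx)))
dk=np.argwhere(s['image'][250:275,315:334].max(2)<40)+[250,315]
for r in dk:
    q=vp(s,r[1],r[0],.1475); dx=.6315-q[0];dz=q[1]-.09
    print('dark',r[::-1],'r %.3f ang %.3f'%(np.hypot(dx,dz),np.arctan2(dz,dx)))
E
```

```text
[ 0.5095     -0.05764075  0.1895041 ] [-0.14175462  0.98990021 -0.00178828] [ 0.01227129 -0.79847163 -2.18530107] [-0.21319116  0.0514365  -0.00369191] 11.975 0.16005988183982164
s,t 0.49653425476465346 -0.12800403131268911
r 0.16356732863896753 pin ang 0.600348520486289 door ang ~ 0.5758913209290366
red [336 257] r 0.125 ang 0.590
red [335 258] r 0.121 ang 0.579
red [336 258] r 0.123 ang 0.559
red [331 260] r 0.108 ang 0.595
red [332 260] r 0.110 ang 0.573
red [335 260] r 0.116 ang 0.512
red [336 260] r 0.118 ang 0.493
red [337 260] r 0.121 ang 0.475
red [330 261] r 0.104 ang 0.581
red [331 261] r 0.106 ang 0.559
red [334 261] r 0.112 ang 0.496
red [335 261] r 0.114 ang 0.477
red [336 261] r 0.116 ang 0.458
red [329 262] r 0.100 ang 0.566
red [330 262] r 0.102 ang 0.543
red [333 262] r 0.108 ang 0.479
red [334 262] r 0.110 ang 0.459
red [335 262] r 0.112 ang 0.440
red [336 262] r 0.115 ang 0.422
red [337 262] r 0.117 ang 0.404
red [335 263] r 0.111 ang 0.402
red [336 263] r 0.113 ang 0.384
red [337 263] r 0.115 ang 0.367
dark [328 259] r 0.101 ang 0.610
dark [329 259] r 0.103 ang 0.
[... 494 characters left out ...]
.574
dark [324 263] r 0.084 ang 0.546
dark [325 263] r 0.086 ang 0.519
dark [326 263] r 0.088 ang 0.493
dark [320 264] r 0.074 ang 0.618
dark [321 264] r 0.076 ang 0.586
dark [322 264] r 0.077 ang 0.555
dark [323 264] r 0.080 ang 0.525
dark [318 265] r 0.067 ang 0.635
dark [319 265] r 0.069 ang 0.599
dark [320 265] r 0.071 ang 0.565
dark [321 265] r 0.073 ang 0.533
dark [317 266] r 0.063 ang 0.615
dark [318 266] r 0.065 ang 0.578
dark [319 266] r 0.067 ang 0.542
dark [320 266] r 0.069 ang 0.508
dark [318 267] r 0.062 ang 0.515
dark [315 269] r 0.052 ang 0.491
dark [322 270] r 0.067 ang 0.193
dark [333 271] r 0.099 ang -0.026
dark [328 272] r 0.084 ang -0.029
dark [323 273] r 0.069 ang -0.033
```

View pics/p3.png

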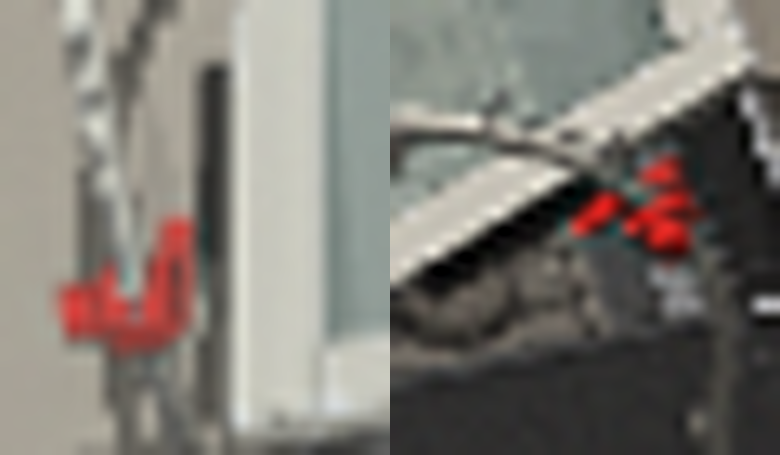

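```bash
python3 - <<'E'
from h import *
o=manip.get_obs(); print(o['qvel'],o['width'],o['time'],o['ft_force'])
d=load('w11'); cv2.imwrite('pics/c13.png',d['image'][0:300,200:520])
E
```

```text
[ 8.21376275e-04  3.67903720e-05 -4.66776673e-04  1.05142585e-03
  1.25530925e-03  2.07236687e-03] 0.1575372916731282 12.125 [-0.26598107  0.10660342 -0.98887598]
```

View pics/c13.png

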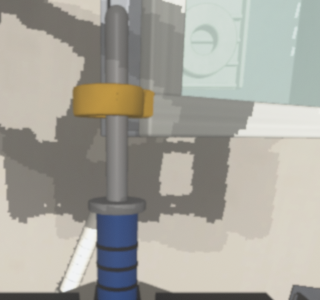

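The pin is straight in the grip (crop column 117), with the ring at crop rows 84 to 117 and the tip at row 8, well past it. The arm is at rest, so I'm handing in.

```bash
python3 -c "
from plant import manip
print(manip.sign_off())"
```

```text
the job is handed in; nothing more can be done
None
```

I took the blue-handled pin from its cradle and passed its tip about 29 mm through the yellow eye of the closed door. I then raised the door along its arc and handed in at about 12.1 s, with the gripper still holding the pin. No verdict was reported.

**Last checks before hand-in:**
- **Angle:** the door was at about 0.576 rad from the arm pose and 0.575 from the black pointer in the side view. The red index blade measured about 0.57 in the same view.
- **Steadiness:** the arm was at rest, with joint speeds around 0.002 rad/s or less. The gripper was closed on the handle at about 15 mm, set to 45 N.
- **Height:** the handle was about 0.18 m above the bench.

**What disagreed or was not measured:**
- **Index angle:** estimates ranged from 0.57 for the blade alone to 0.60 for the whole clip's centroid. That spread is within the 0.08 rad tolerance.
- **Eye position:** the ring edge gave the eye's front-to-back position to within 1 mm across two wrist views. The door edge was rougher and put it up to about 2.5 mm further back.
- **Pressing force:** I inferred that the pin carries the door from it being held up; the wrist force readings (about 1 to 2 N) are too noisy to confirm it.
- **Bystanders:** I did not compare their positions before and after. The path was planned clear of them.

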